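Lock the kettle's power base into the hotel tray

TASK

The kettle's round power base has been put back in the welcome tray and must be locked in. With light fingertip pushes, turn the base until either of the two slots in its rim lines up with the tray's flat steel locking bar, and only then push the bar, by its upturned tab, fully home into that slot. Leave the kettle, cups, capsules, creamer, tumbler and remote standing where they are, and lift nothing.

Things in the scene. Friction and masses are not known exactly. Their poses are not given: they have to be found in the camera images.
- tray: black tray fixed to the desk, 300 (x) x 460 (y) mm; origin under its centre, at desk height. Floor 10 mm, rim 26 mm above the desk. The power base turns about a vertical axis at tray x = 0, y = +100 mm; the bar slides along tray +y straight at that axis. Two steel guides bridge the bar 88-98 and 114-124 mm from the axis, 58 mm wide over their feet, 14 mm high over the floor
- power_base (a joint): angle of the kettle's round grey power base, rad, grows counterclockwise from above: at 0 slot a faces the bar, at 3.14 slot b; starts lie between; turns from -0.9 to 4.05. 160 mm diameter, rim top 16 mm and centre post 33 mm above the tray floor. Friction 0.16 N m (2 to 3 N at a lug); stays where left
- base_centre (a point): on the base's turning axis, at the height of the rim's top face (26 mm above the desk)
- lug_a (a point): top of finger lug a, an upright block on the base's rim: 18 mm long radially, 12 mm thick along the rim, standing 21 mm above the rim, its middle 71 mm from the base's axis; a quarter turn counterclockwise (from above) from slot a
- lug_b (a point): top of finger lug b, the same, diametrically opposite lug a
- slot_a (a point): mouth of slot a at the rim's outer edge, level with the rim's top. The slot is a parallel notch 28 mm wide, open at top, running radially from 80 mm to 50 mm from the base's axis
- slot_b (a point): mouth of slot b, the same, diametrically opposite slot a; either slot serves
- lock_bar (a joint): travel of the flat steel locking bar towards the base, m: 0 out, 0.038 fully home (end stop, its tab at the guide). Slides at about 2 N, stays where left. 20 mm wide with a round nose: enters only when a slot faces it (4 mm play each side; within 0.1 rad the nose centres the base), else it butts on the rim
- bar_nose (a point): tip of the bar's nose, at its upper face (20 mm above the desk); 90 mm from the base's axis when fully out, 52 mm when home
- bar_tab (a point): middle of the outer face (the one facing away from the base) of the bar's upturned finger tab, 32 mm above the desk; tab 26 mm wide, 6 mm thick, from 14 mm to 50 mm above the desk, 168 mm from the base's axis when fully out. Push it here, towards the base
- kettle_mid (a point): steel kettle with black handle, 200 mm tall, 118 mm foot, standing on the desk left of the tray; middle of its body, 95 mm up. Leave it alone
- cup1_mid (a point): white mug, 76 mm wide, 68 mm tall, on the end of the tray away from the base; its centre. Leave it alone
- cup2_mid (a point): the other white mug, same; its centre. Leave it alone
- capsule1_mid (a point): coffee capsule on the tray, 37 mm wide, 28 mm tall; its centre. Leave it alone
- capsule2_mid (a point): another coffee capsule on the tray, same size; its centre. Leave it alone
- creamer_mid (a point): white creamer pot on the tray, 42 mm wide, 22 mm tall; its centre. Leave it alone
- tumbler_mid (a point): glass tumbler, 68 mm wide, 95 mm tall, on the desk left of the tray; its centre. Leave it alone
- remote_mid (a point): black remote control, 165 x 45 x 17 mm, on the desk to the left; its centre. Leave it alone

How it is judged:
By the outcome, as a careful person would: the job done as asked, in the order asked, and still so for the second after the job is handed in, with the robot touching nothing.
It also fails if it takes over 48 s, if anything falls off the work surface, if the arm or the gripper's body presses on something with over 40 N, if the wrist force passes 120 N, or if a joint passes its speed limit or range.

ROBOT

A 6-joint arm with a two-finger parallel gripper is mounted at the origin on the work surface. World frame = base frame: x ahead of the robot, y to its left, z up, the work surface at z = 0. Lengths are in m, angles in degrees, forces in N, time in s.
With the tool pointing down it reaches from about 0.4 to 0.825 m from the base axis. Payload 7 kg.
Tool frame: the origin (TCP) lies at the very end of the fingers, on their centre line; the grasp point (between the pads) lies r.pinch_z behind it (r.pinch_z is the distance from the TCP to the grasp point, in m); z points along the fingers, y is the direction in which the jaws open and shut (so a half turn about z gives the same grasp; the last joint's range is limited). The gripper opens to 88 mm and grips with 3 to 60 N. Pads are 19 mm wide; open, the fingers measure 130 mm over their backs; the gripper's body (78 mm by 193 mm) begins 47 mm behind the grasp point.
Start: joints at [-59.353, 20.546, 0.682, 0, -70.136, -16.507], TCP at [0.165, -0.655, 0.227] pointing down, gripper open.
Joint ranges: [-176.03, 176.03], [-82.01, 121.73], [-58.28, 71.71], [-173.87, 95.51], [-174.79, -0.11], [-173.66, 173.66]. Speed limits (degrees/s): [136.94, 136.94, 172.46, 180, 180, 180].

INTERFACE

Orientations are given as [roll, pitch, yaw] about the fixed x, y, z axes, in that order (R = Rz(yaw) Ry(pitch) Rx(roll)).
In Python, from plant import r gives the robot as it stands. The module is installed in compiled form; this text tells all that it offers.
- The arm moves only by the tool servo_tool, never from a script. Its argument "steps" is a list of rows, each a list of 5 numbers: the finger opening in cm, from 0 to 8.76, then the shift along the tool's x, y, z in cm, then the turn about the tool's z in degrees. In form: [[fingers, x, y, z, spin], ...]. A call has 1 to 8 rows; each row shifts and turns the commanded pose from where the row before left it, along the tool's axes as they then stand; what a row does not reach is not made up. A row lasts 1/8 s, in which the tool goes at most 62.5 mm and 10.7 degrees, less where a joint would pass 70% of its speed; a pose out of reach is approached as far as the arm can. A call with a gripper value outside its range is refused whole. The fingers move at their own pace and stop on an object; "squeeze" is the grip in N (left out, the last holds). Time passes only in rows, so rows that do not move let the fingers close. It gives the time, the measured TCP pose, the force and the opening at its end, in the units of the state.
- r.get_state(): the state, without advancing time (a new reading comes with each control period).
- r.capture(name): name is "side" or "top"; returns the picture (480x640x3 uint8, red, green, blue); there is no depth.
- r.calibration(name): a dict with "K" (3x3 intrinsics, pixels), "rvec" (rotation vector, rad) and "tvec" (3), from world to camera coordinates, as OpenCV has them. Camera axes: x right, y down, z forward; pixel columns grow to the right and rows downward; lengths in m; the calibration is good to about 2 mm. A picture is of the moment at which its call begins. calibration takes no time and is no camera call.
- r.close_job(): hands the job in, once; it reports no verdict.
The state is a dict: "time_s": time; "joints": joint angles; "qd": joint speeds; "joint_torque": joint torques, N m; "tcp_pos": TCP position; "eef_rot": TCP orientation; "contact_force": force on the tool from outside, world axes, zero at the start; "moment": the same for the moment, N m; "gripper_width": finger opening in m.
Only numpy, scipy, OpenCV 4.12 (cv2) and the standard library are available. Lean on these libraries where they do the work, as an engineer would, in place of code of your own. Each camera call takes 0.05 s, during which the arm holds its last target.

## Working session

There is one attempt and no reset: what is moved stays moved. The work goes in short steps, Python scripts to look and compute and a tool call to move; the robot and the scene stay as the last step left them, time stands still between calls to the robot, and variables do not carry over. Pictures are saved under pics/ and viewed, and the job is handed in when it is done.

Besides the shell and the picture viewer there is one more tool, called after "Emit:" in YAML: its name, and indented under it one key for each argument. servo_tool: Moves the arm, as the interface text tells. Its arguments: {"type":"object","properties":{"steps":{"type":"array","items":{"type":"array","items":{"type":"number"}}},"squeeze":{"type":"number"}},"required":["steps"]}

```bash
mkdir -p pics
python3 - <<'E'
from plant import r
import cv2
for n in("top","side"):
    cv2.imwrite(f"pics/{n}0.png",r.capture(n)[:,:,::-1])
    c=r.calibration(n);print(n,c)
print(r.get_state(), r.pinch_z)
E
```

```text
top {'K': array([[446.65690858,   0.        , 321.00922424],
       [  0.        , 446.65690858, 241.93440412],
       [  0.        ,   0.        ,   1.        ]]), 'rvec': array([ 2.15017289, -2.13720908,  0.20031779]), 'tvec': array([0.16166496, 0.54156891, 0.87652244])}
side {'K': array([[619.47071957,   0.        , 323.97481266],
       [  0.        , 619.47071957, 244.07741523],
       [  0.        ,   0.        ,   1.        ]]), 'rvec': array([ 2.29322992, -0.16291119,  0.05743428]), 'tvec': array([-0.51407321,  0.22580727,  1.0301014 ])}
{'time_s': 0.1, 'joints': array([-5.93510800e+01,  2.05869592e+01,  6.39440362e-01, -1.84709375e-02,
       -7.01375824e+01, -1.65059771e+01]), 'qd': array([-0.05051939, -0.03567317,  0.1296073 ,  0.11016991, -0.08598798,
        0.13912539]), 'joint_torque': array([ 1.83101965e-03, -5.84164381e+01,  2.93755603e+01,  7.01540351e+00,
        1.01729447e-02, -6.21531558e-05]), 'tcp_pos': array([ 0.16478624, -0.65411483,  0.22572145]), 'eef_rot': array([ 1.79913472e+02, -7.53155773e-03, -1.65863340e+02]), 'contact_force': array([ 0.65087974, -0.17651198,  0.6858888 ]), 'moment': array([-0.05677813,  0.02905343, -0.01163375]), 'gripper_width': 0.08757362190179889} 0.0188
```

View pics/top0.png

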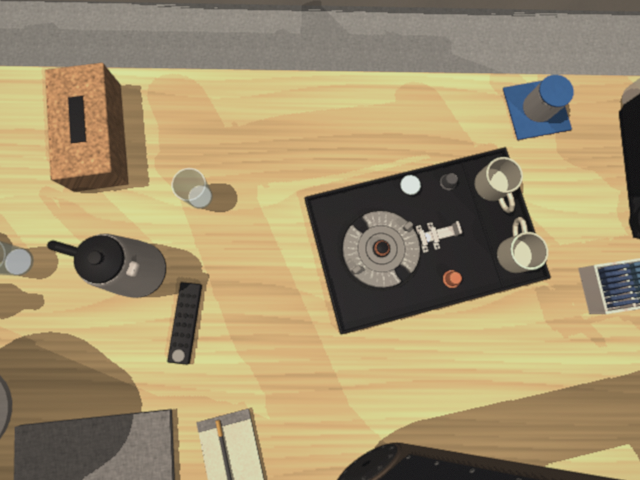

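View pics/side0.png

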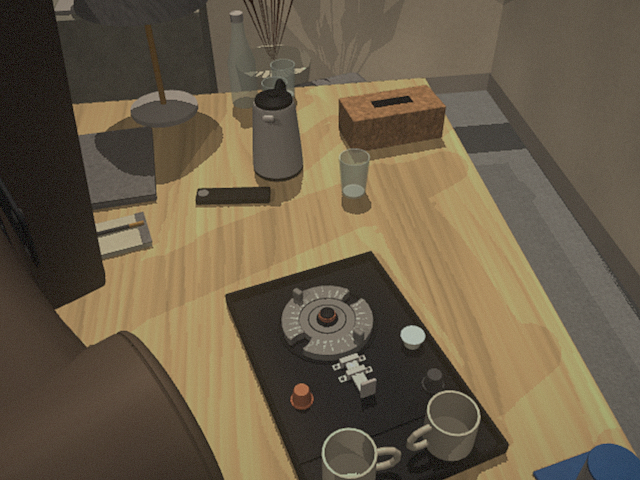

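Run:
```python
import cv2
a=cv2.imread("pics/top0.png");cv2.imwrite("pics/top0c.png",cv2.resize(a[190:310,320:480],None,fx=5,fy=5,interpolation=cv2.INTER_CUBIC))
a=cv2.imread("pics/side0.png");cv2.imwrite("pics/side0c.png",cv2.resize(a[270:410,250:430],None,fx=4,fy=4,interpolation=cv2.INTER_CUBIC))
```

```text
(no output)
```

View pics/top0c.png

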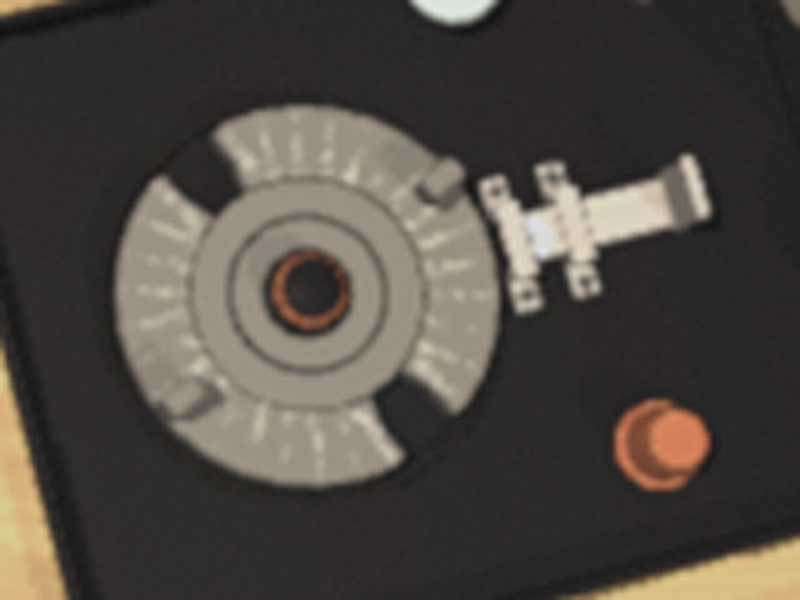

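View pics/side0c.png

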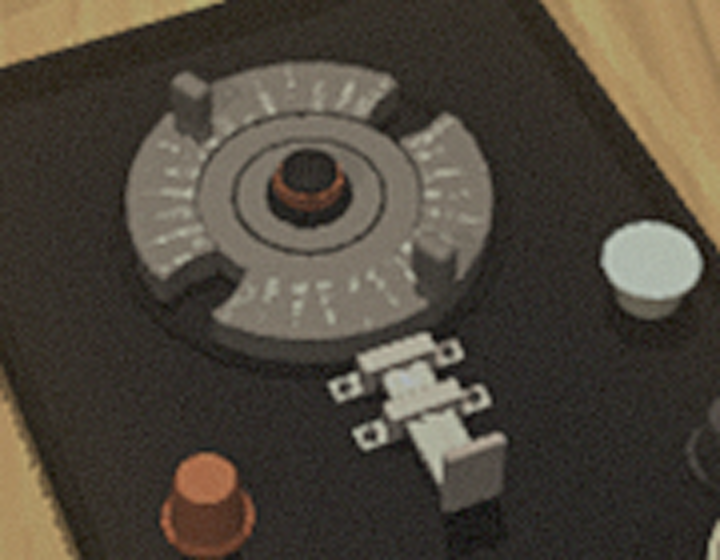

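```bash
cat > h.py <<'E'
import numpy as np,cv2
from plant import r
def bp(n,uv,z):
    c=r.calibration(n);R=cv2.Rodrigues(c["rvec"])[0];t=c["tvec"]
    C=-R.T@t;d=R.T@np.linalg.inv(c["K"])@np.array([uv[0],uv[1],1.])
    return C+d*(z-C[2])/d[2]
def pj(n,p):
    c=r.calibration(n);return cv2.projectPoints(np.float64(p).reshape(-1,1,3),c["rvec"],c["tvec"],c["K"],None)[0].reshape(-1,2)
T=lambda u,v:(u/5+320-.4,v/5+190-.4)
S=lambda u,v:(u/4+250-.4,v/4+270-.4)
E
python3 - <<'E'
from h import *
P=lambda *a:print(a[0],np.round(bp(*a[1:]),4))
P("ctr top","top",T(307.5,295.5),.026)
P("ctr side","side",S(309,198),.026)
P("post top","top",T(310,288),.043);P("post side","side",S(312,172),.043)
P("slot UL","top",T(190,158),.026);P("slot LR","top",T(428,438),.026)
P("lug UR","top",T(447,178),.047);P("lug LL","top",T(183,394),.047)
P("lug UR s","side",S(435,245),.047);P("lug LL s","side",S(191,84),.047)
P("tab top","top",T(700,184),.05);P("tab s top","side",S(476,440),.05)
for k,p in dict(a=(305,198),b=(506,149),c=(549,279),d=(341,333)).items():P(k,"top",p,.026)
for k,p in dict(a=(373,252),b=(507,447),d=(226,296)).items():P(k,"side",p,.026)
P("caps","top",T(680,437),.038)
P("creamer","top",(410.5,184.5),.032);P("caps2","top",(450,180),.038)
E
```

```text
ctr top [0.5301 0.0383 0.026 ]
ctr side [0.529  0.0338 0.026 ]
post top [0.5306 0.0399 0.043 ]
post side [0.5304 0.0336 0.043 ]
slot UL [0.5887 0.0872 0.026 ]
slot LR [ 0.4705 -0.0109  0.026 ]
lug UR [ 0.5766 -0.0173  0.047 ]
lug LL [0.4859 0.0932 0.047 ]
lug UR s [ 0.5752 -0.0181  0.047 ]
lug LL s [0.4837 0.0902 0.047 ]
tab top [ 0.5743 -0.1218  0.05  ]
tab s top [ 0.573  -0.1198  0.05  ]
a [0.6383 0.1992 0.026 ]
b [ 0.7535 -0.2406  0.026 ]
c [ 0.4686 -0.3129  0.026 ]
d [0.3562 0.1232 0.026 ]
a [0.643  0.1933 0.026 ]
b [ 0.7536 -0.248   0.026 ]
d [0.3545 0.1161 0.026 ]
caps [ 0.4705 -0.1125  0.038 ]
creamer [ 0.6687 -0.0264  0.032 ]
caps2 [ 0.6777 -0.11    0.038 ]
```

Emit:
servo_tool:
  steps:
    - [0, -4.4, 2.8, 0, 0]
    - [0, -4.4, 2.8, 0, 0]
    - [0, -4.4, 2.8, 0, 0]
    - [0, -4.4, 2.8, 0, 0]
    - [0, -4.4, 2.8, 0, 0]
    - [0, -4.4, 2.8, 0, 0]
    - [0, -4.4, 2.8, 0, 0]
    - [0, -4.4, 2.8, 0, 0]
  squeeze: 10

```text
time_s: 1.1
tcp_pos: [0.4523, -0.3498, 0.2264]
eef_rot: [180.0, -0.0, -165.9]
contact_force: [0.6, -0.3, -0.2]
gripper_width: 0.0133
```

Emit:
servo_tool:
  steps:
    - [0, -2.06, 5.4, 0, 0]
    - [0, -2.06, 5.4, 0, 0]
    - [0, -2.06, 5.4, 0, 0]
    - [0, -2.06, 5.4, 0, 0]
    - [0, -2.06, 5.4, 0, 0]
    - [0, -2.06, 5.4, 0, 0]
    - [0, -2.06, 5.4, 0, 0]
    - [0, -2.06, 5.4, 0, 0]

```text
time_s: 2.1
tcp_pos: [0.5055, 0.1098, 0.2266]
eef_rot: [180.0, 0.0, -165.8]
contact_force: [1.3, 0.0, 0.0]
gripper_width: 0.0003
```

Emit:
servo_tool:
  steps:
    - [0, 0, 0, 3, -8.5]
    - [0, 0, 0, 3, -8.5]
    - [0, 0, 0, 3, -8.5]
    - [0, 0, 0, 3, 0]
    - [0, 0, 0, 2, 0]
    - [0, 0, 0, 0, 0]

```text
time_s: 2.85
tcp_pos: [0.5046, 0.1072, 0.0851]
eef_rot: [180.0, -0.2, -140.4]
contact_force: [-0.1, 0.5, -0.5]
gripper_width: 0.0003
```

Run:
```python
from h import *
for n in("top","side"):
    a=r.capture(n)[:,:,::-1]
    b=a[150:330,300:540] if n=="top" else a[220:400,220:460]
    cv2.imwrite(f"pics/{n}1.png",cv2.resize(b,None,fx=3,fy=3,interpolation=cv2.INTER_CUBIC))
s=r.get_state();print(s["time_s"],s["tcp_pos"],s["eef_rot"],s["contact_force"],s["gripper_width"])
```

```text
2.95 [0.5059855  0.10789319 0.08696795] [-1.79988870e+02 -6.63617923e-03 -1.40349861e+02] [ 0.0735407  -0.21504489 -0.98634737] 0.0005412474787020148
```

View pics/top1.png

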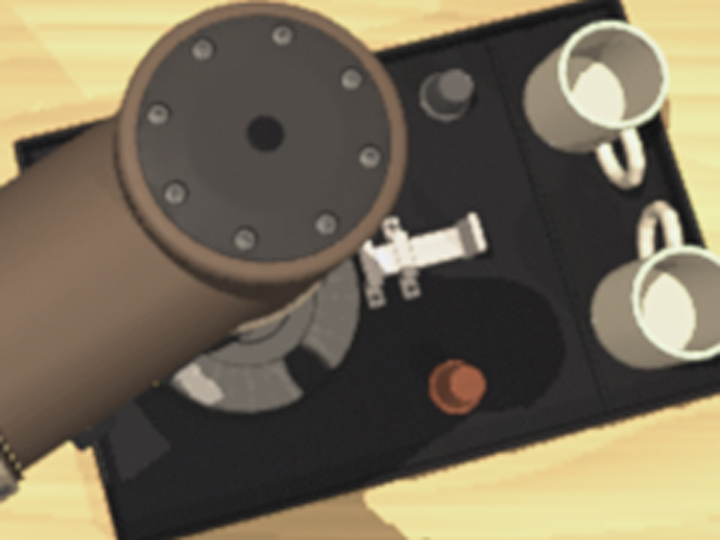

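View pics/side1.png

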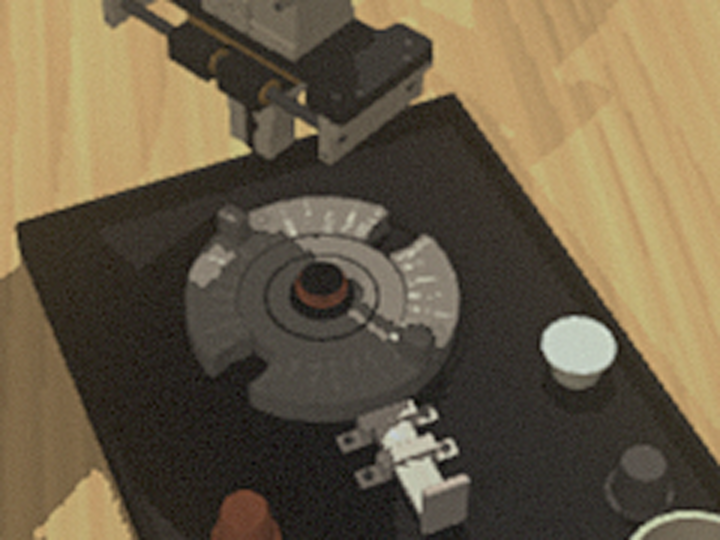

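Run:
```python
from h import *
p=np.array([.506,.108,.087]);y=np.radians(-140.35);X=np.array([np.cos(y),np.sin(y),0]);Y=np.array([np.sin(y),-np.cos(y),0])
print((pj("side",[p,p+.021*Y,p-.021*Y,p+.0095*X,p-.0095*X])-[220,220])*3)
c=r.capture("side")[:,:,::-1][200:290,230:380]
cv2.imwrite("pics/side2.png",cv2.resize(c,None,fx=5,fy=5,interpolation=cv2.INTER_CUBIC))
```

```text
[[263.70799297 139.2775297 ]
 [238.2751243  123.05809857]
 [289.64120096 155.81604474]
 [252.58284761 147.59264964]
 [274.72883232 131.04036981]]
```

View pics/side2.png

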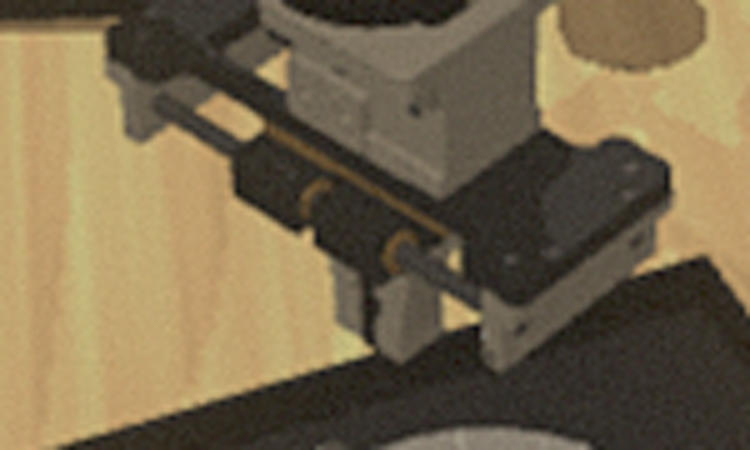

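Emit:
servo_tool:
  steps:
    - [0, 0, 0, 2, 0]
    - [0, 0, 0, 2, 0]
    - [0, 0, 0, 1.5, 0]
    - [0, 0, 0, 0, 0]

```text
time_s: 3.5
tcp_pos: [0.5055, 0.1076, 0.0312]
eef_rot: [180.0, -0.1, -140.4]
contact_force: [-0.0, 0.3, 0.2]
gripper_width: 0.0004
```

Emit:
servo_tool:
  steps:
    - [0, 0.4, 0, 0, 0]
    - [0, 0.4, 0, 0, 0]
    - [0, 0.25, 0, 0, 0]
    - [0, 0, 0, 0, 0]

```text
time_s: 4.0
tcp_pos: [0.4978, 0.1012, 0.032]
eef_rot: [-180.0, 0.0, -140.4]
contact_force: [0.2, -0.1, -0.2]
gripper_width: 0.0003
```

Emit:
servo_tool:
  steps:
    - [0, 0.49, 0.09, 0, -4]
    - [0, 0.49, 0.09, 0, -4]
    - [0, 0.49, 0.09, 0, -4]
    - [0, 0.49, 0.09, 0, -4]
    - [0, 0, 0, 0, 0]

```text
time_s: 4.62
tcp_pos: [0.4817, 0.0899, 0.0319]
eef_rot: [-180.0, 0.0, -124.4]
contact_force: [0.4, 1.2, 0.7]
gripper_width: 0.0006
```

Run:
```python
from h import *
for n in("top","side"):
    a=r.capture(n)[:,:,::-1]
    b=a[150:330,300:540] if n=="top" else a[240:390,240:420]
    cv2.imwrite(f"pics/{n}3.png",cv2.resize(b,None,fx=3 if n=="top" else 4,fy=3 if n=="top" else 4,interpolation=cv2.INTER_CUBIC))
s=r.get_state();print(s["time_s"],s["tcp_pos"],s["eef_rot"],s["contact_force"],s["gripper_width"])
```

```text
4.725 [0.4817549  0.08988496 0.03175334] [-1.79984824e+02  2.01670431e-02 -1.24436675e+02] [0.5950937  0.61853714 1.50885178] 5.835593907383796e-05
```

View pics/side3.png

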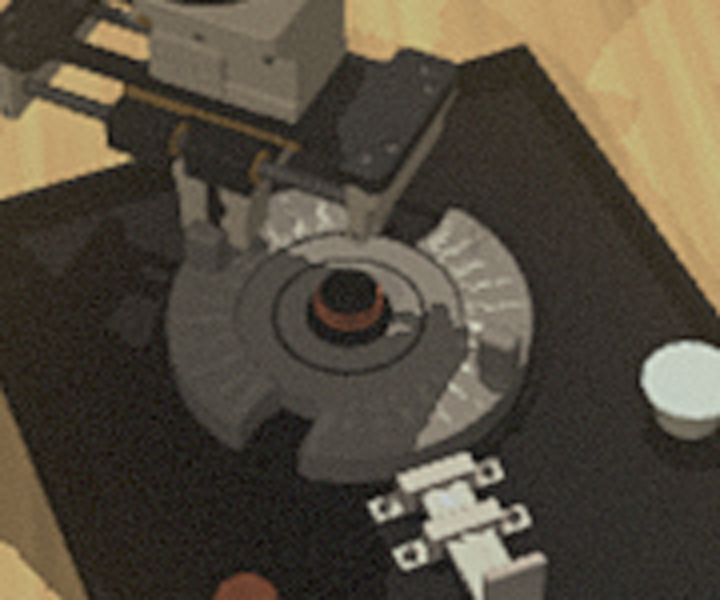

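Run:
```python
from h import *
S2=lambda u,v:(u/4+240-.4,v/4+240-.4)
c=np.array([.530,.0365])
for nm,uv,z in[("lug",(499,349),.047),("slot",(270,463),.026),("luga",(205,236),.047)]:
    p=bp("side",S2(*uv),z)[:2]-c;print(nm,p,np.hypot(*p),np.degrees(np.arctan2(p[1],p[0])))
```

```text
lug [ 0.05681192 -0.04744208] 0.0740158439499286 -39.86432887532361
slot [-0.04458284 -0.07677057] 0.08877696963351786 -120.14494314834882
luga [-0.05975866  0.03586081] 0.06969286061124148 149.0322867015128
```

Emit:
servo_tool:
  steps:
    - [0, 0.49, 0.09, 0, -4]
    - [0, 0.49, 0.09, 0, -4]
    - [0, 0.49, 0.09, 0, -4]
    - [0, 0.49, 0.09, 0, -4]
    - [0, 0.49, 0.09, 0, -4]
    - [0, 0.49, 0.09, 0, -4]
    - [0, 0.49, 0.09, 0, -4]
    - [0, 0, 0, 0, 0]

```text
time_s: 5.72
tcp_pos: [0.4627, 0.0605, 0.0316]
eef_rot: [180.0, -0.0, -96.5]
contact_force: [0.2, 0.1, -0.0]
gripper_width: 0.0006
```

Emit:
servo_tool:
  steps:
    - [0, 0.49, 0.09, 0, -4]
    - [0, 0.49, 0.09, 0, -4]
    - [0, 0.4, 0.07, 0, -3.2]
    - [0, 0, 0, 0, 0]

```text
time_s: 6.22
tcp_pos: [0.4595, 0.0468, 0.0314]
eef_rot: [180.0, -0.0, -85.3]
contact_force: [-0.0, -1.2, -0.4]
gripper_width: 0.0005
```

Run:
```python
from h import *
for n in("top","side"):
    a=r.capture(n)[:,:,::-1]
    b=a[190:310,320:480] if n=="top" else a[270:410,250:430]
    k=5 if n=="top" else 4
    cv2.imwrite(f"pics/{n}4.png",cv2.resize(b,None,fx=k,fy=k,interpolation=cv2.INTER_CUBIC))
s=r.get_state();print(s["time_s"],s["tcp_pos"],s["eef_rot"],s["contact_force"],s["gripper_width"])
```

```text
6.325 [0.45956545 0.04690802 0.03144795] [ 1.79975540e+02 -1.98294764e-02 -8.53045050e+01] [ 0.14164835 -0.74921456 -0.20739851] 0.00030836306869045044
```

View pics/top4.png

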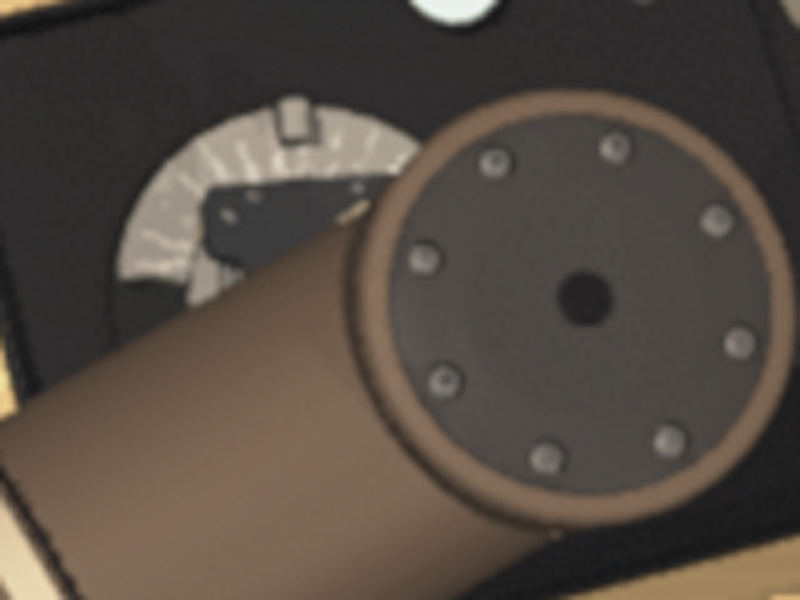

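View pics/side4.png

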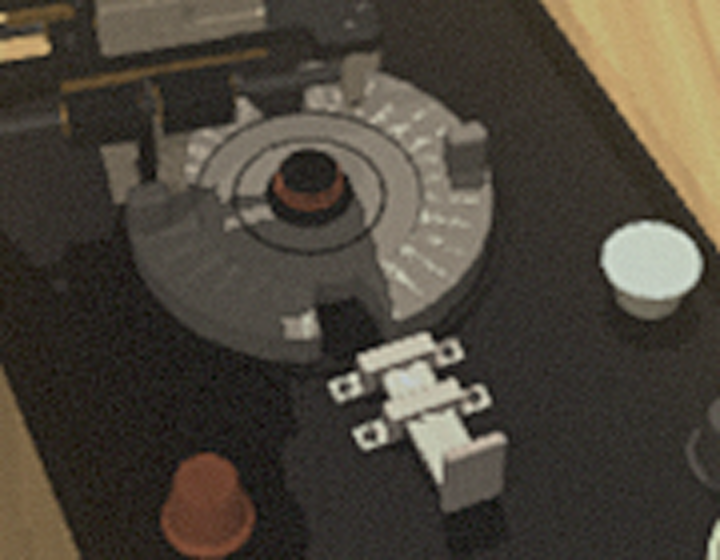

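Run:
```python
from h import *
for n,c in(("top",np.array([.5302,.0387])),("side",np.array([.530,.0338]))):
  L=[("lug",T(297,117),.047)] if n=="top" else [("lug",S(467,135),.047),("luga",S(154,190),.047),("slot",S(358,337),.026),("s1",S(322,355),.026),("s2",S(392,320),.026)]
  for nm,uv,z in L:
    p=bp(n,uv,z)[:2]-c;print(nm,p,np.hypot(*p),np.degrees(np.arctan2(p[1],p[0])))
```

```text
lug [0.07174839 0.00593333] 0.07199330402646645 4.727398919545467
lug [0.07021495 0.00773617] 0.07063984524836595 6.2874005600231655
luga [-0.06864685 -0.0040893 ] 0.06876854546848768 -176.59090971594955
slot [ 0.0084665  -0.07869782] 0.07915193061640483 -83.85960144181958
s1 [-0.00768305 -0.08575227] 0.08609576992687289 -95.11979799925068
s2 [ 0.02391564 -0.07194932] 0.0758199311543278 -71.6134194730483
```

Emit:
servo_tool:
  steps:
    - [0, 0.4, 0.07, 0, -3.2]
    - [0, 0.4, 0.07, 0, -3.2]
    - [0, 0.38, 0.06, 0, -3.1]
    - [0, 0, 0, 0, 0]

```text
time_s: 6.82
tcp_pos: [0.4592, 0.0349, 0.0315]
eef_rot: [180.0, -0.0, -75.8]
contact_force: [0.1, 0.4, -0.8]
gripper_width: 0.0004
```

Emit:
servo_tool:
  steps:
    - [0, -0.8, 0, 0, 0]
    - [0, 0, 0, -3, 0]
    - [0, 0, 0, -5, 0]
    - [0, 0, 0, -2, 0]
    - [0, 2, 5, 0, 0]
    - [0, 2, 5, 0, 0]
    - [0, 2, 5, 0, 0]
    - [0, 0, 0, 0, 0]

```text
time_s: 7.82
tcp_pos: [0.324, -0.0538, 0.1314]
eef_rot: [-180.0, 0.0, -75.8]
contact_force: [0.5, -0.2, 0.1]
gripper_width: 0.0002
```

Run:
```python
from h import *
for n in("top","side"):
    a=r.capture(n)[:,:,::-1]
    b=a[190:310,320:480] if n=="top" else a[270:410,250:430]
    k=5 if n=="top" else 4
    cv2.imwrite(f"pics/{n}5.png",cv2.resize(b,None,fx=k,fy=k,interpolation=cv2.INTER_CUBIC))
s=r.get_state();print(s["time_s"],s["tcp_pos"],s["eef_rot"],s["contact_force"],s["gripper_width"])
```

```text
7.925 [ 0.32724123 -0.0522485   0.13211315] [-1.79873611e+02  8.87125443e-03 -7.57155224e+01] [0.50453692 0.35974717 0.72299087] 0.00036083320692364615
```

View pics/top5.png

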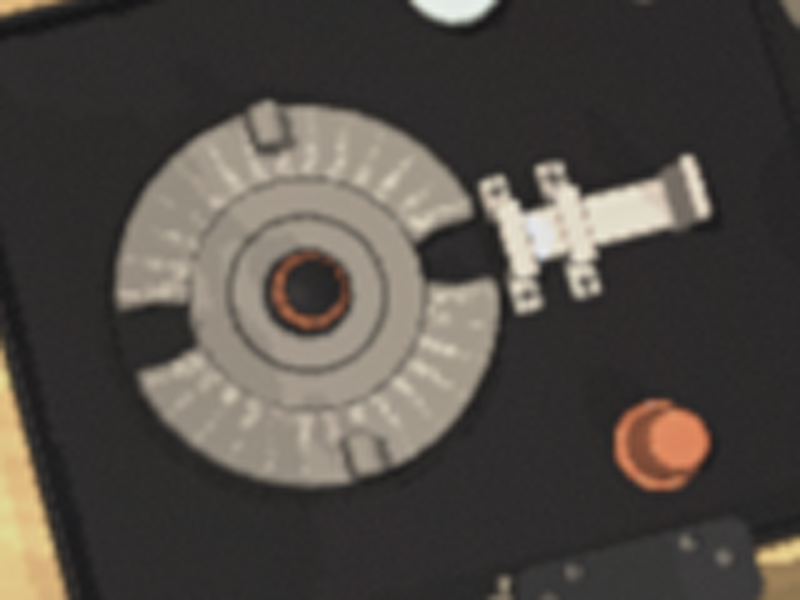

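View pics/side5.png

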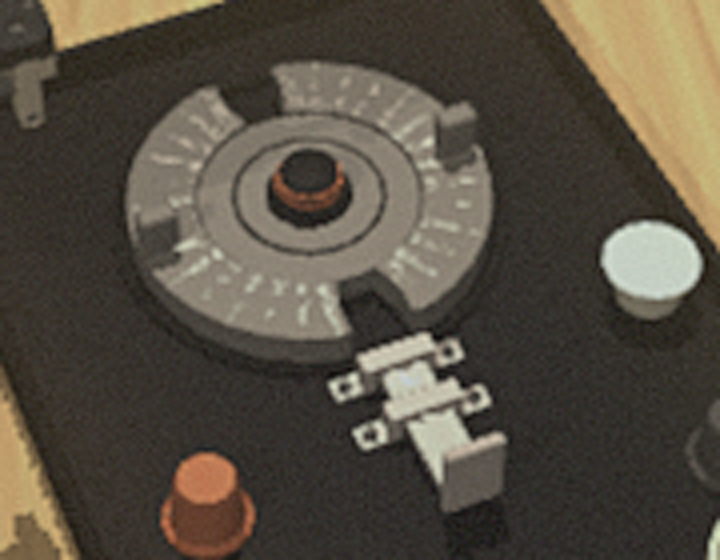

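Emit:
servo_tool:
  steps:
    - [0, 3.06, -4.45, 0, 0]
    - [0, 3.06, -4.45, 0, 0]
    - [0, 3.06, -4.45, 0, 0]
    - [0, 3.06, -4.45, 0, 0]
    - [0, 3.06, -4.45, 0, 0]
    - [0, 0, 0, 3, 0]
    - [0, 0, 0, 2, 0]
    - [0, 0, 0, 0, 0]

```text
time_s: 8.93
tcp_pos: [0.5799, -0.1452, 0.079]
eef_rot: [179.7, 0.0, -75.7]
contact_force: [-0.3, -0.4, 0.6]
gripper_width: 0.0007
```

Run:
```python
from h import *
a=r.capture("side")[:,:,::-1]
b=a[230:430,250:490]
cv2.imwrite(f"pics/side6.png",cv2.resize(b,None,fx=3,fy=3,interpolation=cv2.INTER_CUBIC))
s=r.get_state();print(s["time_s"],s["tcp_pos"],s["eef_rot"],s["contact_force"],s["gripper_width"])
```

```text
8.975 [ 0.58071052 -0.14528496  0.08052193] [ 1.79872282e+02  1.53771500e-03 -7.56447757e+01] [-0.4140261  -0.07235419  1.26485503] 0.0006125920714758181
```

View pics/side6.png

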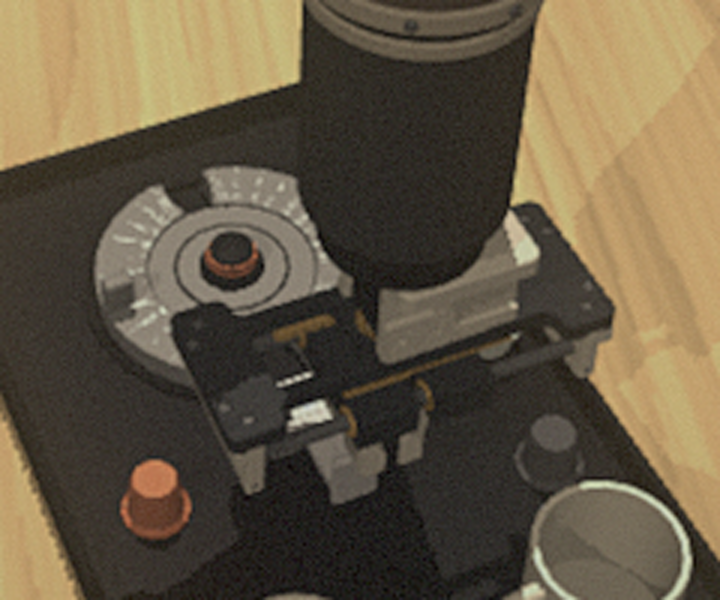

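Run:
```python
from h import *
p=np.array([.5807,-.1453,.0805]);y=np.radians(-75.65);X=np.array([np.cos(y),np.sin(y),0]);Y=np.array([np.sin(y),-np.cos(y),0])
print((pj("side",[p,p+.021*Y,p-.021*Y,p+.0095*X,p-.0095*X,(.5735,-.1255,.05)])-[250,230])*3)
a=cv2.imread("pics/side6.png")[360:520,220:460]
cv2.imwrite("pics/side6c.png",cv2.resize(a,None,fx=3,fy=3,interpolation=cv2.INTER_CUBIC))
```

```text
[[383.00265667 452.13257176]
 [344.65003565 465.72227482]
 [420.87869752 438.71173808]
 [391.42988616 466.87449188]
 [374.69493291 437.59970541]
 [358.83883958 457.77078389]]
```

View pics/side6c.png

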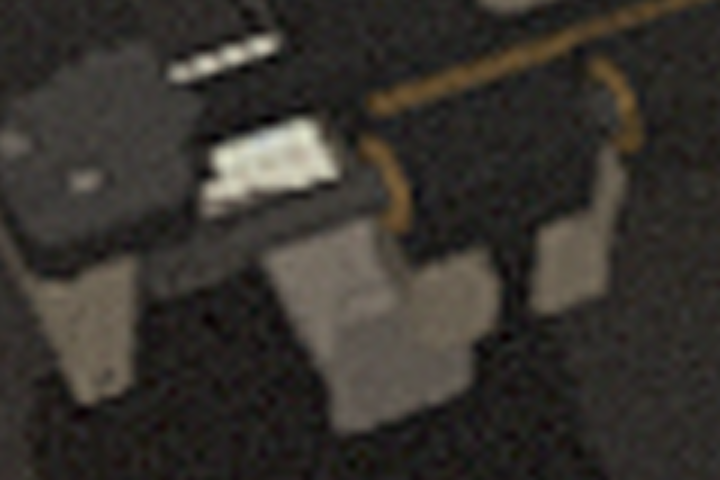

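Emit:
servo_tool:
  steps:
    - [0, 0, 0, 2, 0]
    - [0, 0, 0, 2, 0]
    - [0, 0, 0, 1.5, 0]
    - [0, 0, 0, 0, 0]
    - [0, -0.4, 0, 0, 0]
    - [0, -0.4, 0, 0, 0]
    - [0, 0, 0, 0, 0]

```text
time_s: 9.85
tcp_pos: [0.5786, -0.1375, 0.0272]
eef_rot: [-179.9, -0.0, -75.6]
contact_force: [0.3, -0.8, 0.1]
gripper_width: 0.0006
```

Emit:
servo_tool:
  steps:
    - [0, -0.4, 0, 0, 0]
    - [0, -0.4, 0, 0, 0]
    - [0, -0.4, 0, 0, 0]
    - [0, -0.4, 0, 0, 0]
    - [0, 0, 0, 0, 0]

```text
time_s: 10.48
tcp_pos: [0.5741, -0.1219, 0.0264]
eef_rot: [180.0, 0.0, -75.6]
contact_force: [0.2, 0.3, -0.5]
gripper_width: 0.0007
```

Emit:
servo_tool:
  steps:
    - [0, -0.4, 0, 0, 0]
    - [0, -0.4, 0, 0, 0]
    - [0, -0.4, 0, 0, 0]
    - [0, -0.4, 0, 0, 0]
    - [0, 0, 0, 0, 0]

```text
time_s: 11.1
tcp_pos: [0.5702, -0.1064, 0.0265]
eef_rot: [180.0, 0.0, -75.6]
contact_force: [-0.6, -1.2, 0.9]
gripper_width: 0.0003
```

Run:
```python
from h import *
s=r.get_state();print(s["time_s"],s["tcp_pos"],s["eef_rot"],s["contact_force"])
d=s["tcp_pos"][:2]-[.530,.037];print(d@[.252,-.968],d@[.968,.252])
```

```text
11.1 [ 0.57020018 -0.10636661  0.02646664] [ 1.79992472e+02  1.76765323e-02 -7.56457686e+01] [-0.59763048 -1.16577012  0.92439714]
0.14890931994773232 0.0027853863253124167
```

Emit:
servo_tool:
  steps:
    - [0, -0.3, 0, 0, 0]
    - [0, -0.3, 0, 0, 0]
    - [0, -0.2, 0, 0, 0]
    - [0, 0, 0, 0, 0]

```text
time_s: 11.6
tcp_pos: [0.5684, -0.0993, 0.0266]
eef_rot: [180.0, -0.0, -75.6]
contact_force: [0.8, -3.4, -1.4]
gripper_width: 0.0007
```

Emit:
servo_tool:
  steps:
    - [0, -0.1, 0, 0, 0]
    - [0, -0.1, 0, 0, 0]
    - [0, 0, 0, 0, 0]

```text
time_s: 11.98
tcp_pos: [0.5684, -0.099, 0.0268]
eef_rot: [180.0, -0.1, -75.6]
contact_force: [3.3, -15.9, -3.1]
gripper_width: 0.0
```

Emit:
servo_tool:
  steps:
    - [0, 0.5, 0, 0, 0]
    - [0, 0.8, 0, 0, 0]
    - [0, 0, 0, -3, 0]
    - [0, 0, 0, -5, 0]
    - [0, 0, 0, -4, 0]
    - [0, 1, 5, 0, 0]
    - [0, 1, 5, 0, 0]
    - [0, 1, 5, 0, 0]

```text
time_s: 12.98
tcp_pos: [0.4319, -0.1763, 0.1467]
eef_rot: [-180.0, 0.0, -75.6]
contact_force: [-0.1, -1.4, 0.6]
gripper_width: 0.0003
```

Emit:
servo_tool:
  steps:
    - [0, 1, 4, 0, 0]
    - [0, 1, 4, 0, 0]
    - [0, 0, 0, 0, 0]

```text
time_s: 13.35
tcp_pos: [0.3585, -0.2157, 0.1468]
eef_rot: [-180.0, 0.0, -75.8]
contact_force: [0.8, -0.1, 0.3]
gripper_width: 0.0003
```

Run:
```python
from h import *
for n in("top","side"):
    a=r.capture(n)[:,:,::-1]
    cv2.imwrite(f"pics/{n}7f.png",a)
    b=a[190:310,320:480] if n=="top" else a[270:410,250:430]
    k=5 if n=="top" else 4
    cv2.imwrite(f"pics/{n}7.png",cv2.resize(b,None,fx=k,fy=k,interpolation=cv2.INTER_CUBIC))
s=r.get_state();print(s["time_s"],s["tcp_pos"],s["eef_rot"],s["contact_force"],s["gripper_width"])
```

```text
13.45 [ 0.36103405 -0.21534026  0.14703614] [-1.79918123e+02 -1.95896501e-02 -7.57007090e+01] [-0.43693162  0.62831072  0.02805554] 0.00068688798679241
```

View pics/top7.png

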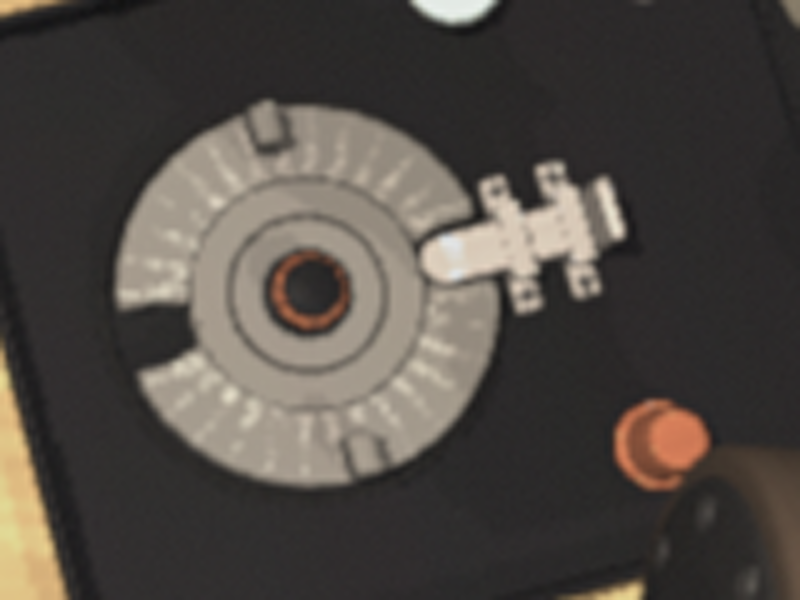

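View pics/side7.png

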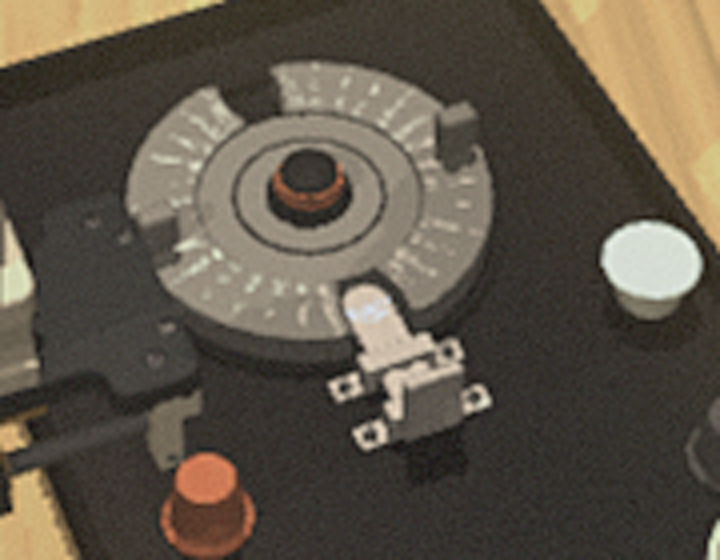

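View pics/top7f.png

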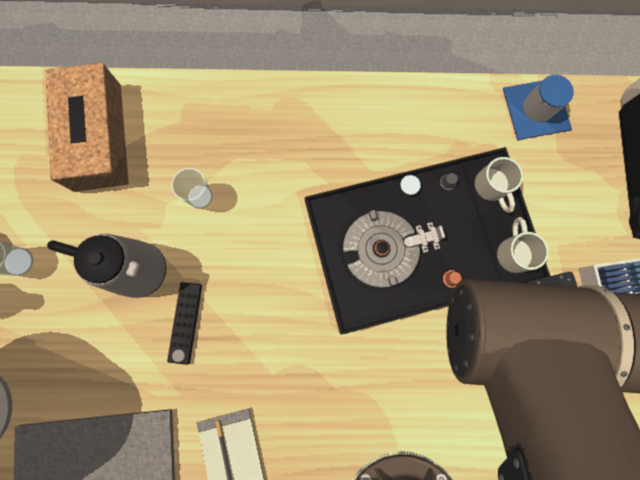

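```bash
python3 -c "
from plant import r
print(r.close_job(), r.get_state()['time_s'])"
```

```text
the job is handed in; nothing more can be done
the job is handed in; nothing more can be done
```

The power base is locked in. I turned it about 65° counterclockwise by pushing one finger lug with closed fingertips, until a slot (slot b by my working) faced the locking bar. I then pushed the bar home by its tab and backed the arm clear before handing in.

**Alignment:** before I pushed the bar, the slot line read about 14.2° in the top picture and the bar line about 14.5°, well within the nose's 0.1 rad.

**Bar travel:** the bar stopped firmly at about 16 N. The tab moved about 37.5 mm in the pictures against the 38 mm for fully home, and both views show the nose deep in the slot with the tab at the guide.

**Disagreement:** the arm's own position put the fingers about 2 mm short of where I had calculated home to be. The calibration is only good to about 2 mm, so I trusted the end stop and the pictures.

**Other objects:** in the top picture taken just before handing in, the kettle, cups, capsules, creamer, tumbler and remote look where they were at the start. Nothing was lifted. The robot's clock read about 13.5 s at my last check.

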